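# Open the spring vice to its mark and hold it there

## Task

A tin is clamped in the spring vice: loosen the brass wing nut on its bridge a quarter turn anticlockwise (seen from above) to its stop, which frees the slide, then pull the slide back by its black knob until the pointed tab on its side lines up with the pointed mark beside it. Finish while still holding the knob, keeping the slide at the mark against its spring so that the tin stands free to be lifted out; let nothing else prop it. Leave the tin standing where it is and do not disturb the other tins or the brush.

Things in the scene. Friction and masses are not known exactly. Their poses are not given: they have to be found in the camera images.
- vice: The fixed spring vice: grey base plate 360 x 140 x 20 mm at a varying place and yaw. Origin: centre of its underside, on the table. x runs along the slide: -x, from tin to knob (roughly towards the robot), is the way the slide is pulled open; z up. A bridge (100 mm along y, 24 mm wide, top 74 mm high) crosses the slide at x = -10 mm. The tin stands at x = +115 mm.
- jaw: The steel slide with V jaw and black knob, one rigid part. Its origin and axes are the vice's when closed; it moves to the vice's -x as it opens, travel 60 mm. With the nut tight, a pin under the bridge blocks it after about 2 mm. A spring always pulls it shut: about 6 N closed, plus 1.2 N per 10 mm opened (11.5 N at 45 mm). Little friction; it springs shut if released.
- knob (a point): Centre of the slide's black knob, the place to grip: an upright cylinder 30 mm in diameter and 30 mm tall (15 mm above and below this point, which is 100 mm above the table) on a 12 mm stem. 105 mm to the vice's -x of the slide's origin. Axes as the vice's.
- pointer (a point): Tip of the small pointed steel tab on the +y (left) side of the slide, 44.5 mm above the table; it moves with the slide. 60 mm to -x and 40 mm to +y of the slide's origin.
- mark (a point): Tip of the fixed pointed mark: a like tab on a steel block (14 mm long) on the vice's base, 44.5 mm above the table, pointing at the slide. It lies 26 to 44 mm to the vice's -x of the closed slide's pointer and 2 mm clear of its tip in y. Axes as the vice's: they line up when at the same position along the vice's x.
- nut (a joint): Angle of the captive wing nut (rad): 0 = tight, wings along the vice's x; grows anticlockwise seen from above. Starts at 0 to 0.1; stop at 1.6, wings then across the slide. The slide is free from about 0.5, but the job is the full quarter turn. Friction 0.08 N m; it stays where left and does not rise when turned.
- nut_grip (a point): Centre of the wings of the brass wing nut, on its vertical axis, the place to grip: the wings are one bar 44 mm long, 9 mm thick and 28 mm tall, from 81 to 109 mm above the table, this point at 99 mm. Its x axis runs along the wings and turns with the nut. 10 mm to -x of the vice's origin.
- can: The steel tin clamped in the vice, loose, 75 mm diameter, 85 mm tall, open on top with a cardboard cross inside. Origin: centre of its underside, 20 mm above the table.
- tin_tall: Loose bystander: steel tin, 73 mm diameter, 108 mm tall, standing on the table. Origin: centre of its underside.
- tin_low: Loose bystander: wide low yellowish tin, 95 mm diameter, 60 mm tall, standing on the table. Origin: centre of its underside.
- brush: Loose bystander: brush 200 mm long lying on the table.

How it is judged:
On the way, in this order (a step that is already met when the one before it is completed fails the run):
1. the wing nut is loosened (turned past 1.0 rad) (value of joint nut above 1 rad), for 0.2 s.
2. the slide is held at the mark by the gripper (x of pointer in the frame of mark between -0.004 and 0.004 m and contact force between the fingers and jaw above 2 N), for 0.3 s.
At the end, for the whole second after the job is handed in: The pointer is within 4 mm of the mark along the slide and still, held there by the fingers (at least 2 N on the slide), the wing nut stays loosened (past 1.0 rad), the jaw touches neither the tin nor any other loose thing, and the tin stands upright within 15 mm of its place (all of step 2 and value of joint nut above 1 rad and contact force between jaw and can below 0.3 N and linear speed of jaw below 0.01 m/s and distance of can from where it was at the start of the episode below 0.015 m and angle between can's own z axis and vertical below 0.1 rad and not (contact force between jaw and tin_tall above 0.3 N) and not (contact force between jaw and tin_low above 0.3 N) and not (contact force between jaw and brush above 0.3 N)); the arm keeps its last pose, push and grip.
It fails at once if the clamped tin is tipped or knocked out of place (angle between can's own z axis and vertical above 0.25 rad or distance of can from where it was at the start of the episode above 0.025 m).
It fails at once if a bystander is disturbed (moved more than 20 mm) (distance of any of tin_tall, tin_low, brush from where it was at the start of the episode above 0.02 m).
It also fails if it takes over 48 s, if anything falls off the work surface, if the arm or the gripper's body presses on something with over 40 N, if the wrist force passes 120 N, or if a joint passes its speed limit or range.

## Robot

A 6-joint arm with a two-finger parallel gripper is mounted at the origin on the work surface. World frame = base frame: x ahead of the robot, y to its left, z up, the work surface at z = 0. Lengths are in m, angles in rad, forces in N, time in s.
With the tool pointing down it reaches from about 0.35 to 0.85 m from the base axis. Payload 8.1 kg.
Tool frame: the origin (TCP) lies at the very end of the fingers, on their centre line; the grasp point (between the pads) lies robot.grip_point_offset behind it (robot.grip_point_offset is the distance from the TCP to the grasp point, in m); z points along the fingers, y is the line along which they close (so a half turn about z gives the same grasp; the last joint's range is limited). The gripper opens to 93 mm and grips with 3 to 60 N. Pads are 15 mm wide; open, the fingers measure 128 mm over their backs; the gripper's body (75 mm by 188 mm) begins 65 mm behind the grasp point.
Start: joints at [1.147, 0.13, 1.488, -0, 1.523, -0.085], TCP at [0.199, 0.566, 0.219] pointing down, gripper open.
Joint ranges: [-2.96, 2.96], [-0.89, 2.26], [0.02, 2.5], [-1.34, 4.48], [0, 2.73], [-2.66, 2.66]. Speed limits (rad/s): [2.39, 2.39, 2.79, 3.14, 3.14, 3.14].

## Interface

Orientations are given as a rotation vector (axis times angle).
In Python, from plant import robot, eyes gives the robot as it stands. The module is installed in compiled form; this text tells all that it offers.
- The arm moves only by the tool apply_moves, never from a script. Its argument "steps" is one flat list of numbers, 7 for each row, row after row: the shift along the tool's x, y, z in units of 30 mm (1.0 is 30 mm), then the turn, a rotation vector about the tool's x, y, z in units of 6 degrees (1.0 is 6 degrees), then the opening in per cent of the stroke, from 0 (shut) to 100 (fully open). In form: [dx, dy, dz, ax, ay, az, fingers, dx, dy, dz, ax, ay, az, fingers, ...]. A call has 1 to 12 rows; each row shifts and turns the commanded pose from where the row before left it, along the tool's axes as they then stand; what a row does not reach is not made up. A row lasts 1/12 s, in which the tool goes at most 41.7 mm and 7.16 degrees, less where a joint would pass 70% of its speed; a pose out of reach is approached as far as the arm can. A call is refused whole if a number of a shift passes 1 or a number of a turn 1, either way. A call with a gripper value outside its range is refused whole. The fingers move at their own pace and stop on an object; "grip_force" is the grip in N (left out, the last holds). Time passes only in rows, so rows that do not move let the fingers close. It gives the time, the measured TCP pose, the force, the opening and the grip force at its end, in the units of the state.
- robot.read_state(): the state, without advancing time (a new reading comes with each control period).
- eyes.read_camera(name): name is "scene" or "top" or "wrist"; returns the picture (400x640x3 uint8, red, green, blue); there is no depth.
- eyes.calibration(name): a dict with "K" (3x3 intrinsics, pixels), "R" (3x3) and "t" (3): a world point X has camera coordinates R X + t. Camera axes: x right, y down, z forward; pixel columns grow to the right and rows downward; lengths in m; the calibration is good to about 2 mm. A picture is of the moment at which its call begins: read the wrist's pose just before it. calibration takes no time and is no camera call; for the wrist camera it gives the pose at the moment of the call.
- robot.close_job(): hands the job in; it is judged then, once.
Trained networks look in the newest picture that a camera, given by its name, has taken for a name from the list of things; names that differ only in an ending like _2 or _b are one class to them, and where a whole thing is asked for, a point or a joint stands for the part that bears it (a point fixed in the world has none). Each returns a list of dicts, best first, with "conf" (0 to 1); they miss things now and then, are a little off and sometimes report something else, mostly with a low value. They report only what shows in the picture. A call takes as long as a camera call.
- eyes.search_frame(camera, thing): "rect" ([left, top, width, height] in pixels, round what is visible of it).
- eyes.place_of(camera, thing): "xy" ([column, row] in pixels: a listed point, or the origin of a listed thing).
The state is a dict: "t": time; "q": joint angles; "dq": joint speeds; "joint_torque": joint torques, N m; "tool_pos": TCP position; "orientation": TCP orientation; "force": force on the tool from outside, world axes, zero at the start; "wrist_torque": the same for the moment, N m; "opening": finger opening in m; "gripper_force": force on a finger pad.
Only numpy, scipy, OpenCV 4.12 (cv2) and the standard library are available. Lean on these libraries where they do the work, as an engineer would, in place of code of your own. Each camera call takes 0.05 s, during which the arm holds its last target. There are 200 camera calls.

## Working session

There is one attempt and no reset: what is moved stays moved. The work goes in short steps, Python scripts to look and compute and a tool call to move; the robot and the scene stay as the last step left them, time stands still between calls to the robot, and variables do not carry over. Pictures are saved under pics/ and viewed, at most 10 in all, crops included, and the job is handed in when it is done.

Besides the shell and the picture viewer there is one more tool, called after ">>>" by a JSON object that holds its "method" and its "body". apply_moves: Moves the arm, as the interface text tells. Its arguments: {"type":"object","properties":{"steps":{"type":"array"},"grip_force":{"type":"number"}},"required":["steps"]}

```bash
mkdir -p pics; cat > h.py <<'E'
import numpy as np, cv2
from plant import robot, eyes
from scipy.spatial.transform import Rotation as Ro
def ray(cam,uv,z):
    c=eyes.calibration(cam);K,R,t=[np.array(c[k],float) for k in "KRt"]
    d=R.T@np.linalg.solve(K,[uv[0],uv[1],1]);o=-R.T@t
    return o+d*(z-o[2])/d[2]
def proj(cam,X):
    c=eyes.calibration(cam);K,R,t=[np.array(c[k],float) for k in "KRt"]
    p=K@(R@np.array(X)+t);return p[:2]/p[2]
def snap(cam,name,crop=None,scale=1):
    im=eyes.read_camera(cam)[:,:,::-1]
    if crop: l,t,w,h=crop; im=im[t:t+h,l:l+w]
    if scale!=1: im=cv2.resize(im,None,fx=scale,fy=scale,interpolation=cv2.INTER_CUBIC)
    cv2.imwrite('pics/'+name+'.png',im)
E
python3 - <<'E'
from h import *
s=robot.read_state();print(s['t'],s['tool_pos'],s['orientation'],s['opening'],robot.grip_point_offset)
Z=dict(knob=.1,pointer=.0445,mark=.0445,nut_grip=.099,can=.02,vice=0,tin_tall=0,tin_low=0,brush=0)
for cam in ['top','scene']:
    snap(cam,cam+'0')
    for n,z in Z.items():
        if cam=='scene' and n in('vice','brush'):continue
        for r in eyes.place_of(cam,n)[:1]:
            print(cam,n,np.round(r['xy'],1),round(r['conf'],2),np.round(ray(cam,r['xy'],z),4))
E
```

```text
0.0 [0.1991589  0.5653744  0.21758222] [-5.29627951e-01 -3.09614760e+00  2.79805831e-03] 0.0928554174334402 0.0188
top knob [305.8 236.6] 0.61 [0.5302 0.0741 0.1   ]
top pointer [281.8 228.9] 0.77 [0.5482 0.1347 0.0445]
top mark [289.9 242.7] 0.53 [0.5137 0.1145 0.0445]
top nut_grip [291.1 198.7] 0.64 [0.6208 0.1087 0.099 ]
top can [274.3 154.6] 0.58 [0.7391 0.155  0.02  ]
top vice [289.8 198.4] 0.73 [0.6267 0.1164 0.    ]
top tin_tall [218.8 231.5] 0.97 [0.5421 0.3008 0.    ]
top tin_low [367.  164.4] 0.97 [ 0.7146 -0.0864  0.    ]
top brush [339.3 197.1] 0.82 [ 0.6292 -0.0127  0.    ]
scene knob [322.4 159.9] 0.62 [0.518  0.0782 0.1   ]
scene pointer [352.4 182.5] 0.83 [0.5577 0.1407 0.0445]
scene mark [348.7 189.6] 0.57 [0.5766 0.1254 0.0445]
scene nut_grip [352.1 182.9] 0.75 [0.6048 0.1222 0.099 ]
scene can [385.3 241. ] 0.63 [0.7225 0.1638 0.02  ]
scene tin_tall [406.7 174.1] 0.81 [ 0.5316  0.2969 -0.    ]
scene tin_low [264.6 274. ] 0.58 [ 0.7187 -0.1088  0.    ]
```

View pics/top0.png

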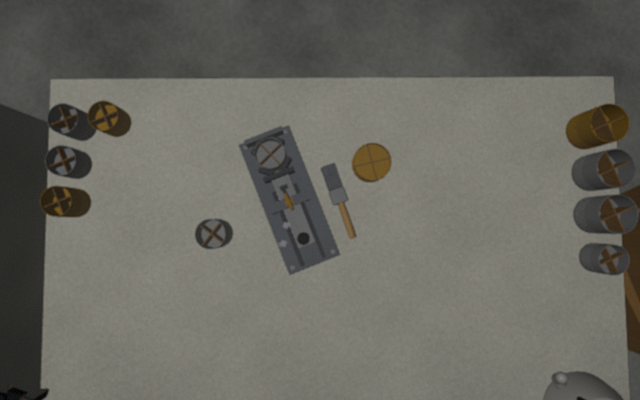

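View pics/scene0.png

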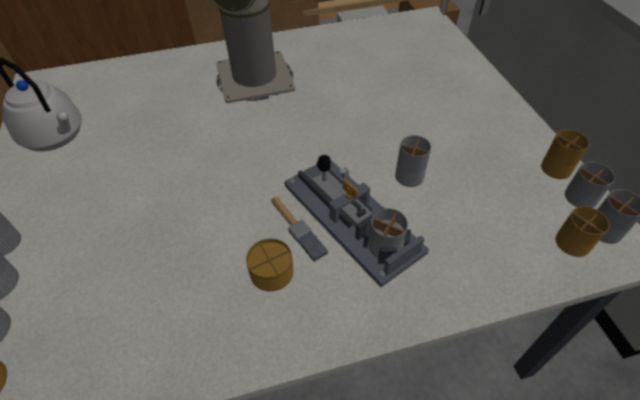

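The top view shows the vice with its plate corners near (239,146) and (339,254). The nut is at (290,199), the knob at (304,239) and the tin at (271,154). That puts the vice yaw at about 21.5°, and the scene view agrees. I'll turn the tool to match the wings first, then travel to above the nut.

>>> {"method": "apply_moves", "body": {"steps": [0,0,0,0,0,1,100,0,0,0,0,0,1,100,0,0,0,0,0,1,100,0,0,0,0,0,1,100,0,0,0,0,0,1,100,0,0,0,0,0,1,100,0,0,0,0,0,1,100,0,0,0,0,0,1,100,0,0,0,0,0,1,100,0,0,0,0,0,1,100,0,0,0,0,0,1,100,0,0,0,0,0,1,100]}}

```text
t: 1.9
tool_pos: [0.1994, 0.5659, 0.2187]
orientation: [2.254, 2.188, 0.0]
force: [0.7, -1.0, -0.4]
opening: 0.0934
gripper_force: 0.0
```

>>> {"method": "apply_moves", "body": {"steps": [0,0,0,0,0,1,100,0,0,0,0,0,1,100,0,0,0,0,0,1,100,0,0,0,0,0,1,100,0,0,0,0,0,1,100,0,0,0,0,0,1,100,0,0,0,0,0,1,100,0,0,0,0,0,1,100,0,0,0,0,0,1,100,0,0,0,0,0,1,100,0,0,0,0,0,1,100,0,0,0,0,0,0.2,100]}}

```text
t: 2.9
tool_pos: [0.1994, 0.5659, 0.2186]
orientation: [3.088, 0.575, -0.0]
force: [-0.3, -0.6, -0.8]
opening: 0.0928
gripper_force: 0.0
```

>>> {"method": "apply_moves", "body": {"steps": [0.37,0.96,0,0,0,0,100,0.37,0.96,0,0,0,0,100,0.37,0.96,0,0,0,0,100,0.37,0.96,0,0,0,0,100,0.37,0.96,0,0,0,0,100,0.37,0.96,0,0,0,0,100,0.37,0.96,0,0,0,0,100,0.37,0.96,0,0,0,0,100,0.37,0.96,0,0,0,0,100,0.37,0.96,0,0,0,0,100]}}

```text
t: 3.73
tool_pos: [0.4086, 0.337, 0.2188]
orientation: [-3.086, -0.588, -0.001]
force: [0.8, 0.3, -0.7]
opening: 0.093
gripper_force: 0.0
```

>>> {"method": "apply_moves", "body": {"steps": [0.37,0.96,0,0,0,0,100,0.37,0.96,0,0,0,0,100,0.37,0.96,0,0,0,0,100,0.37,0.96,0,0,0,0,100,0.37,0.96,0,0,0,0,100,0.37,0.96,0,0,0,0,100,0.37,0.96,0,0,0,0,100,0.37,0.96,0,0,0,0,100,0.37,0.96,0,0,0,0,100,0.37,0.96,0,0,0,0,100,0,0,0,0,0,0,100]}}

```text
t: 4.65
tool_pos: [0.6187, 0.106, 0.2181]
orientation: [3.086, 0.581, 0.001]
force: [-0.1, 0.8, -0.6]
opening: 0.0931
gripper_force: 0.0
```

```bash
python3 - <<'E'
from h import *
snap('wrist','w1')
Z=dict(knob=.1,pointer=.0445,mark=.0445,nut_grip=.099,can=.02,vice=0)
for n,z in Z.items():
    for r in eyes.place_of('wrist',n)[:1]:
        print(n,np.round(r['xy'],1),round(r['conf'],2),np.round(ray('wrist',r['xy'],z),4))
print(proj('wrist',[.6187,.106,.099]))
E
```

```text
knob [316.9 284.8] 0.77 [0.5227 0.0834 0.1   ]
pointer [281.  218.8] 0.71 [0.5528 0.1407 0.0445]
mark [280.3 251.7] 0.73 [0.5144 0.1287 0.0445]
nut_grip [318.9 190.8] 0.59 [0.612 0.118 0.099]
can [318.9  55.2] 0.91 [0.728  0.1651 0.02  ]
vice [320.3 162.8] 0.59 [0.6198 0.1218 0.    ]
[333.89683825 189.00415957]
```

View pics/w1.png

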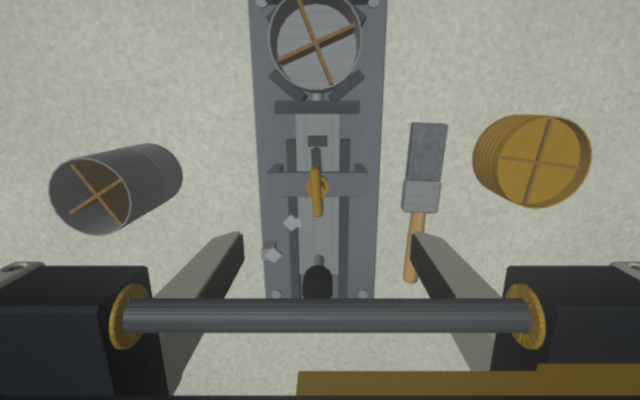

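The wrist view shows the nut at (317,190), knob (317,280), pointer (292,222), mark (272,255), with the vice axis vertical in the image, so yaw agrees. I'll shift about 12 mm sideways, go part way down and measure the nut again.

>>> {"method": "apply_moves", "body": {"steps": [-0.03,-0.2,0.9,0,0,0,100,0,-0.2,0.9,0,0,0,100,0,0,0.9,0,0,0,100,0,0,0,0,0,0,100]}}

```text
t: 5.33
tool_pos: [0.6065, 0.1221, 0.1312]
orientation: [-3.086, -0.586, 0.015]
force: [-0.9, 0.4, -1.2]
opening: 0.0929
gripper_force: 0.0
```

```bash
python3 - <<'E'
from h import *
snap('wrist','w2')
for n,z in dict(knob=.1,pointer=.0445,mark=.0445,nut_grip=.099).items():
    for r in eyes.place_of('wrist',n)[:1]:
        print(n,np.round(r['xy'],1),round(r['conf'],2),np.round(ray('wrist',r['xy'],z),4))
s=robot.read_state()['tool_pos'];print(s,proj('wrist',[s[0],s[1],.099]))
E
```

```text
knob [343.1 339.4] 0.72 [0.5268 0.0761 0.1   ]
pointer [293.3 246.6] 0.76 [0.5589 0.1328 0.0445]
mark [292.8 289.5] 0.77 [0.5193 0.1186 0.0445]
nut_grip [344.1 217.2] 0.89 [0.6182 0.1113 0.099 ]
[0.6124689  0.1216936  0.14051988] [326.79662599 219.29230379]
```

View pics/w2.png

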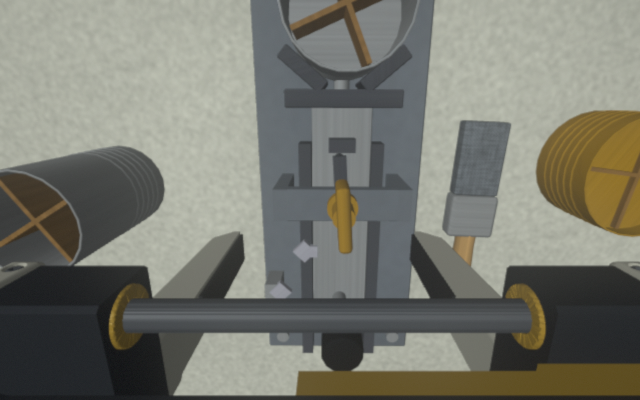

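```bash
python3 - <<'E'
from h import *
for i in range(3):
    s=robot.read_state();print(s['t'],np.round(s['tool_pos'],4),np.round(s['orientation'],3),np.abs(s['dq']).max().round(3))
    eyes.read_camera('wrist')
for n,z in dict(knob=.1,pointer=.0445,mark=.0445,nut_grip=.099).items():
    for r in eyes.place_of('wrist',n)[:1]:
        print(n,np.round(r['xy'],1),round(r['conf'],2),np.round(ray('wrist',r['xy'],z),4))
s=robot.read_state()['tool_pos'];print(s,proj('wrist',[s[0],s[1],.099]))
E
```

```text
5.5833 [0.6125 0.1217 0.1405] [3.087 0.583 0.006] 0.005
5.6333 [0.6125 0.1216 0.1404] [3.087 0.583 0.006] 0.006
5.6833 [0.6124 0.1215 0.1401] [3.087 0.583 0.006] 0.009
knob [338.1 339.9] 0.89 [0.526  0.0785 0.1   ]
pointer [290.7 250.4] 0.96 [0.5553 0.1332 0.0445]
mark [290.7 290.6] 0.6 [0.5176 0.1198 0.0445]
nut_grip [338.  220.4] 0.74 [0.6139 0.1143 0.099 ]
[0.61121936 0.12133466 0.13817196] [326.80652722 220.30798316]
```

The wings are at about (341,215) and the fingers centre at 328, so I shift about 8 mm to +y of the tool, go down and close.

>>> {"method": "apply_moves", "body": {"steps": [0.05,0.28,0,0,0,0,100,0,0,0.5,0,0,0,100,0,0,0.5,0,0,0,100,0,0,0.5,0,0,0,100,0,0,0.4,0,0,0,100,0,0,0,0,0,0,100,0,0,0,0,0,0,100,0,0,0,0,0,0,100,0,0,0,0,0,0,100,0,0,0,0,0,0,100]}}

```text
t: 6.77
tool_pos: [0.6163, 0.1142, 0.082]
orientation: [3.087, 0.583, 0.003]
force: [-0.4, 0.2, 0.7]
opening: 0.0929
gripper_force: 0.0
```

```bash
python3 - <<'E'
from h import *
snap('wrist','w3')
s=robot.read_state();print(s['t'],np.round(s['tool_pos'],4),np.round(s['force'],1))
r=eyes.place_of('wrist','nut_grip')[:1]
for r in r: print(r,ray('wrist',r['xy'],.099),proj('wrist',[*s['tool_pos'][:2],.099]))
E
```

```text
6.8167 [0.6161 0.1142 0.0818] [-0.5 -0.1  0.2]
```

View pics/w3.png

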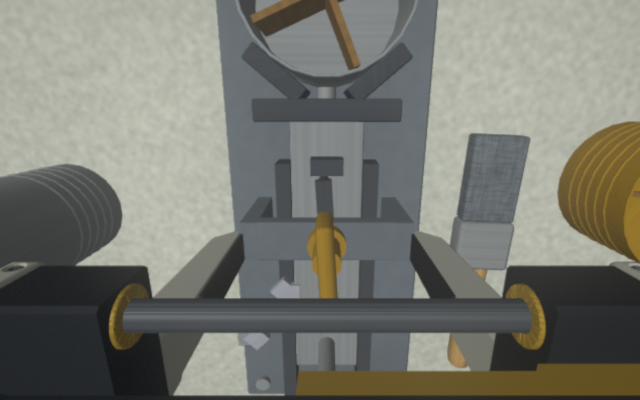

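The nut is centred between the fingers, with its hub at (325,245) and the fingertips at row ~240. Now I'll close on it.

>>> {"method": "apply_moves", "body": {"steps": [0,0,0,0,0,0,0,0,0,0,0,0,0,0,0,0,0,0,0,0,0,0,0,0,0,0,0,0,0,0,0,0,0,0,0,0,0,0,0,0,0,0,0,0,0,0,0,0,0,0,0,0,0,0,0,0], "grip_force": 30}}

```text
t: 7.53
tool_pos: [0.6154, 0.1141, 0.0806]
orientation: [3.087, 0.583, -0.0]
force: [0.8, -0.7, -0.1]
opening: 0.0443
gripper_force: 0.0
```

>>> {"method": "apply_moves", "body": {"steps": [0,0,0,0,0,0,0,0,0,0,0,0,0,0,0,0,0,0,0,0,0,0,0,0,0,0,0,0,0,0,0,0,0,0,0,0,0,0,0,0,0,0,0,0,0,0,0,0,0]}}

```text
t: 8.12
tool_pos: [0.6159, 0.1143, 0.0813]
orientation: [-3.087, -0.583, -0.002]
force: [-0.1, -0.3, 4.4]
opening: 0.0087
gripper_force: 31.7
```

>>> {"method": "apply_moves", "body": {"steps": [0,0,0,0,0,-1,0,0,0,0,0,0,-1,0,0,0,0,0,0,-1,0,0,0,0,0,0,-1,0,0,0,0,0,0,-1,0,0,0,0,0,0,-1,0,0,0,0,0,0,-1,0]}}

```text
t: 8.7
tool_pos: [0.6158, 0.1144, 0.0813]
orientation: [2.669, 1.657, 0.002]
force: [-1.8, 0.8, 4.6]
opening: 0.0088
gripper_force: 32.8
```

>>> {"method": "apply_moves", "body": {"steps": [0,0,0,0,0,-1,0,0,0,0,0,0,-1,0,0,0,0,0,0,-1,0,0,0,0,0,0,-1,0,0,0,0,0,0,-1,0,0,0,0,0,0,-1,0,0,0,0,0,0,-0.8,0,0,0,0,0,0,0,0,0,0,0,0,0,0,0,0,0,0,0,0,0,0]}}

```text
t: 9.53
tool_pos: [0.6157, 0.1144, 0.0813]
orientation: [1.929, 2.479, 0.001]
force: [-0.6, 0.4, 5.2]
opening: 0.0087
gripper_force: 33.2
```

```bash
python3 - <<'E'
from h import *
s=robot.read_state();print(s['t'],np.round(s['tool_pos'],4),np.round(s['force'],1),np.round(s['wrist_torque'],2),s['opening'])
E
```

```text
9.5333 [0.6157 0.1144 0.0813] [-0.6  0.4  5.2] [0.18 0.29 0.1 ] 0.008716907331292009
```

>>> {"method": "apply_moves", "body": {"steps": [0,0,0,0,0,-0.5,0,0,0,0,0,0,-0.4,0,0,0,0,0,0,0,0,0,0,0,0,0,0,0]}}

```text
t: 9.87
tool_pos: [0.6157, 0.1144, 0.0813]
orientation: [1.81, 2.567, 0.001]
force: [-1.4, 1.3, 5.3]
opening: 0.0088
gripper_force: 33.2
```

```bash
python3 - <<'E'
from h import *
s=robot.read_state();print(s['t'],np.round(s['orientation'],3),np.round(s['force'],1),np.round(s['wrist_torque'],2),s['opening'])
E
```

```text
9.8667 [1.810e+00 2.567e+00 1.000e-03] [-1.4  1.3  5.3] [0.17 0.27 0.01] 0.008821658772826611
```

The nut has turned 88° and sits near its stop. I'll release it, rise, and move over the knob with the fingers closing along the slide, so one finger pulls directly.

>>> {"method": "apply_moves", "body": {"steps": [0,0,0,0,0,0,60,0,0,0,0,0,0,60,0,0,0,0,0,0,60,0,0,0,0,0,0,60,0,0,0,0,0,0,60,0,0,0,0,0,0,60,0,0,0,0,0,0,60]}}

```text
t: 10.45
tool_pos: [0.615, 0.114, 0.0801]
orientation: [-1.811, -2.566, 0.001]
force: [0.5, -0.5, -1.1]
opening: 0.051
gripper_force: 0.0
```

>>> {"method": "apply_moves", "body": {"steps": [0,0,-0.6,0,0,0,100,0,0,-0.6,0,0,0,100,0,0,-0.6,0,0,0,100,0,0,-0.5,0,0,-0.28,100,0,-0.8,0,0,0,0,100,0,-0.8,0,0,0,0,100,0,-0.8,0,0,0,0,100,0,-0.77,0,0,0,0,100,0,0,0,0,0,0,100,0,0,0,0,0,0,100,0,0,0,0,0,0,100,0,0,0,0,0,0,100]}}

```text
t: 11.45
tool_pos: [0.5278, 0.0799, 0.15]
orientation: [1.773, 2.593, 0.001]
force: [0.5, -0.1, 0.0]
opening: 0.0929
gripper_force: 0.0
```

```bash
python3 - <<'E'
from h import *
snap('wrist','w4')
s=robot.read_state();print(s['t'],np.round(s['tool_pos'],4),np.round(s['orientation'],3),s['opening'],s['q'].__class__,np.round(s['q'],2))
for n,z in dict(knob=.1,pointer=.0445,mark=.0445,nut_grip=.099).items():
    for r in eyes.place_of('wrist',n)[:1]:
        print(n,np.round(r['xy'],1),round(r['conf'],2),np.round(ray('wrist',r['xy'],z),4))
E
```

```text
11.5 [0.5277 0.0799 0.1499] [1.773e+00 2.593e+00 1.000e-03] 0.09288869880937883 <class 'numpy.ndarray'> [ 0.05 -0.01  1.76  0.    1.39 -0.32]
knob [327.5 218.3] 0.69 [0.5274 0.0787 0.1   ]
pointer [379.8 146.2] 0.71 [0.5519 0.1355 0.0445]
mark [333.5 147.3] 0.67 [0.5161 0.1205 0.0445]
nut_grip [462.4 214.8] 0.95 [0.6149 0.1156 0.099 ]
```

View pics/w4.png

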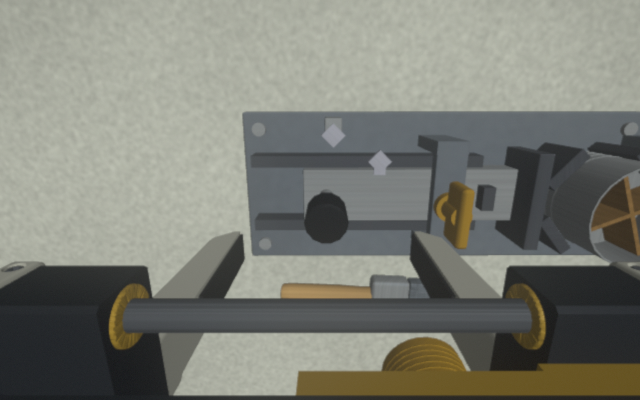

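The wrist view shows the wings across the slide at (458,215) and the knob at (327,218), centred between the fingers. The mark tip is at (333,148) and the pointer tip at (380,150), so the pull is about 39–40 mm. Next: down and grip.

>>> {"method": "apply_moves", "body": {"steps": [0,0,0.7,0,0,0,100,0,0,0.7,0,0,0,100,0,0,0.6,0,0,0,100,0,0,0.3,0,0,0,100,0,0,0,0,0,0,100,0,0,0,0,0,0,100]}}

```text
t: 12.2
tool_pos: [0.5266, 0.0796, 0.0806]
orientation: [-1.773, -2.593, 0.001]
force: [0.5, 0.6, 0.3]
opening: 0.093
gripper_force: 0.0
```

>>> {"method": "apply_moves", "body": {"steps": [0,0,0,0,0,0,0,0,0,0,0,0,0,0,0,0,0,0,0,0,0,0,0,0,0,0,0,0,0,0,0,0,0,0,0,0,0,0,0,0,0,0,0,0,0,0,0,0,0,0,0,0,0,0,0,0,0,0,0,0,0,0,0,0,0,0,0,0,0,0,0,0,0,0,0,0,0], "grip_force": 40}}

```text
t: 13.12
tool_pos: [0.5273, 0.0798, 0.0806]
orientation: [1.773, 2.593, 0.001]
force: [2.6, 0.3, -2.2]
opening: 0.0294
gripper_force: 40.0
```

>>> {"method": "apply_moves", "body": {"steps": [0,-0.2,0,0,0,0,0,0,-0.2,0,0,0,0,0,0,-0.2,0,0,0,0,0,0,-0.2,0,0,0,0,0,0,-0.2,0,0,0,0,0,0,-0.2,0,0,0,0,0,0,-0.1,0,0,0,0,0,0,0,0,0,0,0,0,0,0,0,0,0,0,0,0,0,0,0,0,0,0]}}

```text
t: 13.95
tool_pos: [0.4917, 0.0659, 0.0806]
orientation: [1.772, 2.592, 0.004]
force: [8.8, 3.5, -7.9]
opening: 0.0292
gripper_force: 40.0
```

```bash
python3 - <<'E'
from h import *
s=robot.read_state();print(s['t'],np.round(s['tool_pos'],4),np.round(s['force'],1))
print('moved',np.linalg.norm(np.array(s['tool_pos'])[:2]-[.5273,.0798]))
for cam in ['wrist','top']:
    snap(cam,cam+'5',(220,60,240,160) if cam=='wrist' else (240,180,80,100),3 if cam=='wrist' else 6)
    P={}
    for n in('pointer','mark'):
        for r in eyes.place_of(cam,n)[:1]: P[n]=ray(cam,r['xy'],.0445);print(cam,n,np.round(r['xy'],1),round(r['conf'],2))
    if len(P)==2: print((P['pointer']-P['mark'])@[np.cos(.3735),np.sin(.3735),0])
E
```

```text
13.95 [0.4917 0.0659 0.0806] [ 8.8  3.5 -7.9]
moved 0.03826558495369065
wrist pointer [401.5 161.5] 0.8
wrist mark [396.2 161.6] 0.88
0.003327951952889476
top pointer [283.6 244.5] 0.88
top mark [287.9 199.4] 0.64
-0.10077480337887659
```

View pics/wrist5.png

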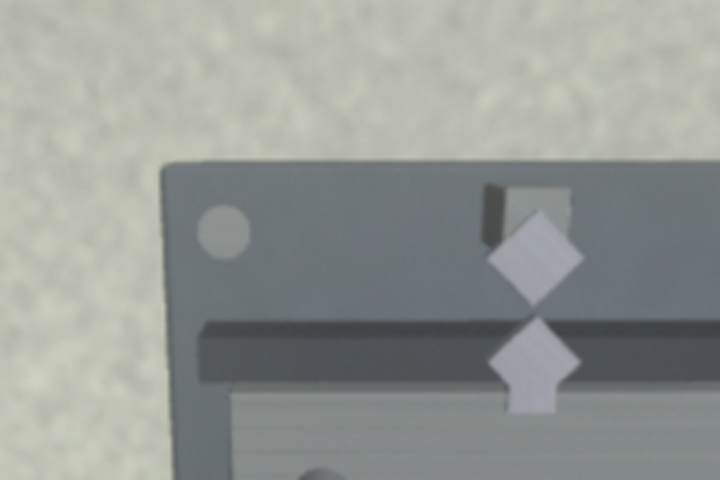

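In the crop the mark tip is at (534,304) and the pointer tip at (537,318), so they are lined up to within about 1 mm. I'll add a small trim and let it settle, then check once more.

>>> {"method": "apply_moves", "body": {"steps": [0,-0.02,0,0,0,0,0,0,0,0,0,0,0,0,0,0,0,0,0,0,0,0,0,0,0,0,0,0,0,0,0,0,0,0,0,0,0,0,0,0,0,0,0,0,0,0,0,0,0,0,0,0,0,0,0,0]}}

```text
t: 14.92
tool_pos: [0.4912, 0.0658, 0.0806]
orientation: [1.772, 2.592, 0.004]
force: [10.0, 2.5, -7.8]
opening: 0.0293
gripper_force: 40.0
```

```bash
python3 - <<'E'
from h import *
snap('wrist','w6')
s=robot.read_state();print(s['t'],np.round(s['tool_pos'],4),np.round(s['force'],1),s['gripper_force'],np.abs(s['dq']).max())
E
```

```text
14.9667 [0.4912 0.0657 0.0806] [10.1  3.6 -8.2] 39.99744951725006 0.001930241023589954
```

View pics/w6.png

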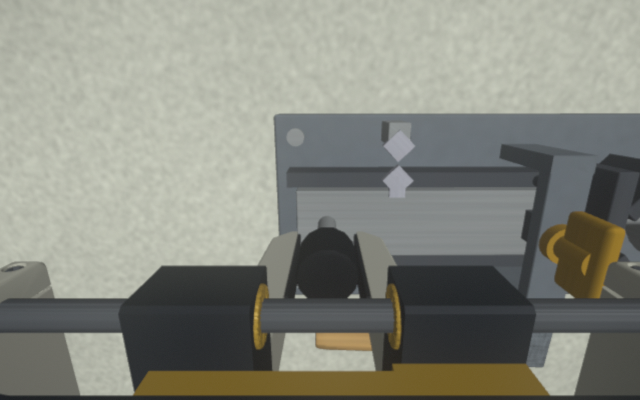

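The tips line up at column ~399 (mark at row 160, pointer at row 167). The knob is held at 40 N, the arm is still and the wings stay across the slide, so I'm handing in.

```bash
python3 -c "
from plant import robot
print(robot.close_job())"
```

```text
the job is handed in; nothing more can be done
None
```

I handed the job in at about 15 s of the 48 s allowed: the wing nut is turned about 88° to near its stop, and the gripper holds the slide by its knob with the pointer within about 1 mm of the mark; the hand-in returned no verdict.

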